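# Take the safety cap off a reagent bottle

## Task

Open the reagent bottle that has the blue safety cap: squeeze the cap's two orange side tabs fully in without crushing them, and keep them squeezed while you turn the cap anticlockwise, easing it up to its end stop without forcing it, then lift it off without pulling the bottle up. Set the cap down gently, open side down and flat, inside the green dish, leaving the bottle standing in its holder and everything else where it is.

Things in the scene. Friction and masses are not known exactly. Their poses are not given: they have to be found in the camera images.
- cap: Blue round safety cap on the bottle's neck, 49 mm across, 43 mm high, about 75 g. Origin: on its axis, in the plane of its lower end; z up. Two orange press tabs at its +y and -y sides: flat upright pads 24 mm wide, 13 to 39 mm above the origin, outer faces 63 mm apart at rest, with locking teeth below them.
- cap_grip (a point): Point on the cap's axis midway between the tabs, 28 mm above the cap's origin: squeeze here. More than 4 mm lower, fingertips foul the stops on the bottle's collar. Each tab springs in up to 5.5 mm (3 N at first, 12 N at full travel, faces then 52 mm apart) and must stay in by over 4.5 mm to pass the lock. More than 40 N on a tab breaks it.
- cap_top (a point): Centre of the cap's flat top, 43.5 mm above its origin. Bayonet cap: squeezed, it turns anticlockwise seen from above by somewhere between 45 and 80 degrees (the neck is set differently on each bottle), to a hard end stop; only in the last few degrees before that stop does it come up. Its plastic lugs and stops bear about 0.4 N m (20 N at their radius), no more.
- bottle: Square cream plastic bottle, 76 mm wide, with the blue cap on its neck. Origin: centre of its underside, z up. Shoulder at 103 mm, collar 64 mm across up to 108 mm with two stops up to 115 mm. The closed cap's origin is 111 mm above this origin. 0.45 to 0.7 kg; it stands loose in its well with 1.5 mm of play all round, so pulling on a cap that is not clear lifts it.
- mouth (a point): Centre of the bottle's mouth, 144 mm above the bottle's origin. The neck is 32 mm across, 41 mm over its two ledges, under which the cap's lugs are held. The cap's sprung seal presses on the rim with 6 N (1.3 N more per mm that the cap is pushed down, 2 mm at most) and pushes the cap up about 2.5 mm when it comes clear.
- holder: Fixed grey bottle holder, 89 by 209 mm, 45 mm high, with two square wells 79 mm wide, centred 60 mm to the +y and -y side of its origin. Origin: centre of its underside; well floors 6 mm above it. The wells keep the bottles from turning.
- dish: Fixed green round dish for caps, 160 mm across the rim, 14 mm high, flat floor 5 mm above the table and 136 mm across. Origin: centre of its underside.
- spare_bottle: Pale square bottle of the same size with a plain white round cap (top at 138 mm), in the holder's other well; to be left alone. Origin: centre of its underside.
- amber_bottle: Brown round bottle, 66 mm across, 155 mm high, black cap; to be left alone. Origin: centre of its underside.
- flask: Clear conical flask, 80 mm across the foot, 120 mm high; to be left alone. Origin: centre of its underside.
- beaker: Clear beaker, 68 mm across, 85 mm high; to be left alone. Origin: centre of its underside.
- jar: Cream jar with a red lid, 60 mm across, 75 mm high; to be left alone. Origin: centre of its underside.
- tip_box: Clear box of blue pipette tips, 85 by 122 mm, 64 mm high; to be left alone. Origin: centre of its underside.

How it is judged (in metres and radians):
On the way, in this order (a step that is already met when the one before it is completed fails the run):
1. the cap is turned past its lock while still down on the neck (angle between the x axis of cap and the x axis of bottle, either way round above 0.8 rad and z of cap in the frame of bottle below 0.118 m and horizontal distance between cap and bottle below 0.006 m), for 0.1 s.
2. the cap is lifted clear of the neck in the fingers (z of cap in the frame of bottle above 0.148 m and contact force between the fingers and cap above 1 N), for 0.1 s.
At the end, for the whole second after the job is handed in: The cap lies open side down and flat (tilt under 0.1 rad) on the dish's floor, its axis within 45 mm of the dish's centre, at rest and released; the bottle stands upright on the floor of its well (horizontal distance between cap and dish below 0.045 m and z of cap in the frame of dish below 0.008 m and angle between cap's own z axis and vertical below 0.1 rad and linear speed of cap below 0.02 m/s and z of bottle in the frame of holder below 0.009 m and angle between bottle's own z axis and vertical below 0.06 rad); the robot touches nothing.
It fails at once if the bottle is pulled up or out of its place in the holder (distance of bottle from where it was at the start of the episode above 0.012 m).
It fails at once if the tabs are squeezed too hard (contact force between the fingers and cap above 90 N).
It fails at once if the cap is forced against the bottle's neck or stops (contact force between cap and bottle above 70 N).
It fails at once if the cap is dropped, or pressed hard into the dish ((contact force between the fingers and cap below 0.05 N and linear speed of cap above 0.4 m/s and horizontal distance between cap and bottle above 0.05 m) or contact force between cap and dish above 60 N).
It fails at once if another thing is moved (distance of any of spare_bottle, amber_bottle, flask, beaker, jar, tip_box from where it was at the start of the episode above 0.02 m).
It also fails if it takes over 58 s, if anything falls off the work surface, if the arm or the gripper's body presses on something with over 40 N, if the wrist force passes 120 N, or if a joint passes its speed limit or range.

## Robot

A 6-joint arm with a two-finger parallel gripper is mounted at the origin on the work surface. World frame = base frame: x ahead of the robot, y to its left, z up, the work surface at z = 0. Lengths are in m, angles in degrees, forces in N, time in s.
With the tool pointing down it reaches from about 0.25 to 0.725 m from the base axis. Payload 9.7 kg.
Tool frame: the origin (TCP) lies on the centre line of the jaws, within the pads' length; the fingertips stand 19 mm ahead of it and the grasp point (between the pads) is the TCP (bot.tcp_to_tips is the z of the fingertips in the tool frame, in m); z points along the fingers, y is the line along which they close (so a half turn about z gives the same grasp; the last joint's range is limited). The gripper opens to 85 mm and grips with 20 to 120 N. Pads are 22 mm wide; open, the fingers measure 114 mm over their backs; the gripper's body (76 mm by 85 mm) begins 54 mm behind the grasp point. The pads swing forward as they close: fully open they stand 13 mm farther back than shut.
Start: joints at [72.823, 4.979, 10.078, 95.1, 0, 90], TCP at [0.162, 0.525, 0.25] pointing down, gripper open.
Joint ranges: [-179.16, 179.16], [-48.56, 103.87], [-65.8, 70.77], [-126.05, 130.52], [-82.76, 87.17], [-180, 180]. Speed limits (degrees/s): [127.2, 127.2, 147.25, 180, 180, 180].

## Interface

Orientations are given as [roll, pitch, yaw] about the fixed x, y, z axes, in that order (R = Rz(yaw) Ry(pitch) Rx(roll)).
In Python, from workcell import bot gives the robot as it stands. The module is installed in compiled form; this text tells all that it offers.
- The arm moves only by the tool play_rows, never from a script. Its argument "increments" is a list of rows, each an object with "slide": the shift along the tool's x, y, z in mm, a list of three; "angular": the turn, a rotation vector about the tool's x, y, z in degrees, a list of three; "claw": the opening, from -1 (shut) to 1 (fully open). In form: [{"slide": [x, y, z], "angular": [rx, ry, rz], "claw": claw}, ...]. A call has 1 to 8 rows; each row shifts and turns the commanded pose from where the row before left it, along the tool's axes as they then stand; what a row does not reach is not made up. A row lasts 1/10 s, in which the tool goes at most 50 mm and 8.59 degrees, less where a joint would pass 70% of its speed; a pose out of reach is approached as far as the arm can. A call is refused whole if a number of a shift passes 50 or a number of a turn 8.59, either way. A call with a gripper value outside its range is refused whole. The fingers move at their own pace and stop on an object; "squeeze" is the grip in N (left out, the last holds). Time passes only in rows, so rows that do not move let the fingers close. It gives the time, the measured TCP pose, the force, the opening and the grip force at its end, in the units of the state.
- bot.get_obs(): the state, without advancing time (a new reading comes with each control period).
- bot.camera(name): name is "side" or "top"; returns the picture (420x560x3 uint8, red, green, blue); there is no depth.
- bot.camera_info(name): a dict with "fovy" (degrees; the focal length in pixels is half the picture's height over the tangent of half this angle, whatever the lens; pixels are square), "cx", "cy" (the principal point, pixels), "R" (3x3) and "t" (3): a world point X has camera coordinates R X + t. Camera axes: x right, y down, z forward; pixel columns grow to the right and rows downward; lengths in m; the calibration is good to about 2 mm. A picture is of the moment at which its call begins. camera_info takes no time and is no camera call.
- bot.job_done(): hands the job in; it is judged then, once.
The state is a dict: "time": time; "q": joint angles; "qd": joint speeds; "joint_efforts": joint torques, N m; "ee_pos": TCP position; "tcp_rot": TCP orientation; "wrist_force": force on the tool from outside, world axes, zero at the start; "torque": the same for the moment, N m; "opening": finger opening in m; "grasp_force": force on a finger pad.
Only numpy, scipy, OpenCV 4.12 (cv2) and the standard library are available. Lean on these libraries where they do the work, as an engineer would, in place of code of your own. Each camera call takes 0.05 s, during which the arm holds its last target. There are 200 camera calls.

## Working session

There is one attempt and no reset: what is moved stays moved. The work goes in short steps, Python scripts to look and compute and a tool call to move; the robot and the scene stay as the last step left them, time stands still between calls to the robot, and variables do not carry over. Pictures are saved under pics/ and viewed, at most 10 in all, crops included, and the job is handed in when it is done.

Besides the shell and the picture viewer there is one more tool, called after "Emit:" as name(argument=value, ...), one argument or row to a line, values as JSON. play_rows: Moves the arm, as the interface text tells. Its arguments: {"type":"object","properties":{"increments":{"type":"array"},"squeeze":{"type":"number"}},"required":["increments"]}

```bash
mkdir -p pics; python3 - <<'E'
from workcell import bot
import cv2
for n in("top","side"):
    cv2.imwrite(f"pics/{n}0.png",cv2.cvtColor(bot.camera(n),cv2.COLOR_RGB2BGR))
    i=bot.camera_info(n);print(n,i)
print(bot.get_obs(),bot.tcp_to_tips)
E
```

```text
top {'fovy': 42.48144329491776, 'cx': 282.70164594937455, 'cy': 218.81038810129638, 'R': array([[-0.00172675, -0.99996723, -0.00790909],
       [-0.99665226,  0.0023674 , -0.08172316],
       [ 0.08173921,  0.0077415 , -0.99662369]]), 't': array([0.00328243, 0.63226884, 1.81150131])}
side {'fovy': 43.31590155007574, 'cx': 275.0692824452675, 'cy': 214.05307781381111, 'R': array([[ 0.97314405, -0.22994838, -0.01069553],
       [-0.14395178, -0.57163329, -0.80778293],
       [ 0.17963445,  0.7876288 , -0.58938302]]), 't': array([-0.57313557,  0.18922526,  1.46622243])}
{'time': 0.1, 'q': array([7.28216117e+01, 5.01066195e+00, 1.00414267e+01, 9.50979375e+01,
       1.48226419e-03, 8.99993169e+01]), 'qd': array([-0.00382916,  0.00486547,  0.11266671, -0.00688787,  0.13228224,
       -0.11982765]), 'joint_efforts': array([ 3.53278556e-04, -5.21564341e+01,  4.65652657e+01,  1.59964868e-02,
       -3.76401033e-05,  1.84282874e-05]), 'ee_pos': array([0.16238941, 0.52532007, 0.24964969]), 'tcp_rot': array([-1.79932827e+02, -1.48306404e-03,  1.62822293e+02]), 'wrist_force': array([-0.99595649, -0.80432999,  0.17954018]), 'torque': array([ 0.0343892 ,  0.03648422, -0.02832448]), 'grasp_force': 0.0, 'opening': 0.0852689589638911} 0.019
```

View pics/top0.png

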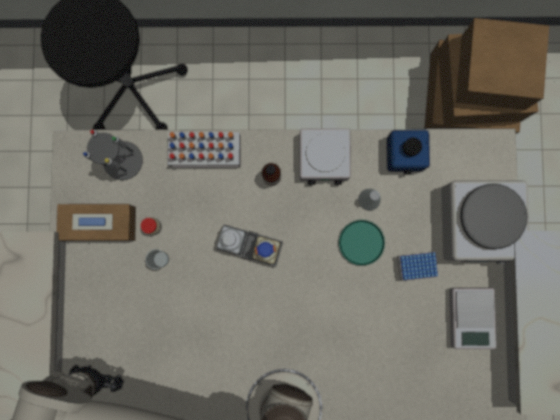

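View pics/side0.png

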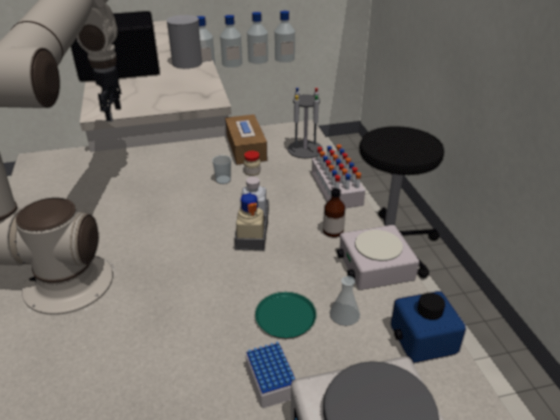

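```bash
cat > h.py <<'E'
import numpy as np,cv2
from workcell import bot
def K(i):
    f=210/np.tan(np.radians(i['fovy']/2)); return f,i['cx'],i['cy']
def ray(n,u,v,z):
    i=bot.camera_info(n);f,cx,cy=K(i);R,t=np.array(i['R']),np.array(i['t'])
    c=-R.T@t; d=R.T@np.array([(u-cx)/f,(v-cy)/f,1]); return c+d*(z-c[2])/d[2]
def proj(n,X):
    i=bot.camera_info(n);f,cx,cy=K(i);p=i['R']@np.array(X)+i['t'];return np.array([f*p[0]/p[2]+cx,f*p[1]/p[2]+cy])
def blobs(hsv,lo,hi,box):
    m=cv2.inRange(hsv,lo,hi);k=np.zeros_like(m);x0,y0,x1,y1=box;k[y0:y1,x0:x1]=m[y0:y1,x0:x1]
    n,l,s,c=cv2.connectedComponentsWithStats(k);return [(tuple(c[j].round(2)),tuple(s[j])) for j in range(1,n) if s[j][4]>2],k
E
python3 - <<'E'
from h import *
T=cv2.imread("pics/top0.png");S=cv2.imread("pics/side0.png")
for n,I,bc,bd in(("top",T,(210,220,290,270),(330,210,395,275)),("side",S,(225,185,280,255),(245,285,325,345))):
    h=cv2.cvtColor(I,cv2.COLOR_BGR2HSV)
    b,_=blobs(h,(105,120,50),(130,255,255),bc);print(n,"blue",b)
    o,_=blobs(h,(3,130,70),(18,255,255),bc);print("orange",o)
    g,k=blobs(h,(70,80,30),(95,255,255),bd);print("green",g)
    for c,_ in b: print("cap top at z.16",ray(n,*c,.16))
    for c,_ in o: print("tab z.146",ray(n,*c,.146))
    for c,s in g:
        if s[4]>300: print("dish z.014",ray(n,*c,.014), ray(n,s[0],c[1],.014),ray(n,s[0]+s[2],c[1],.014))
# holder outline
a=cv2.resize(T[215:275,205:295],None,fx=8,fy=8,interpolation=cv2.INTER_CUBIC)[:, :400+320]
b=cv2.resize(S[170:260,225:285],None,fx=6,fy=6,interpolation=cv2.INTER_CUBIC)
cv2.imwrite("pics/a.png",a);cv2.imwrite("pics/b.png",b)
E
```

```text
top blue [((np.float64(264.73), np.float64(249.17)), (np.int32(258), np.int32(243), np.int32(14), np.int32(14), np.int32(150)))]
orange []
green [((np.float64(361.13), np.float64(242.45)), (np.int32(339), np.int32(221), np.int32(45), np.int32(44), np.int32(1534)))]
cap top at z.16 [0.52581609 0.05750892 0.16      ]
dish z.014 [ 0.55180932 -0.26497943  0.014     ] [ 0.55196211 -0.18964684  0.014     ] [ 0.55165153 -0.34277985  0.014     ]
side blue [((np.float64(247.45), np.float64(200.12)), (np.int32(241), np.int32(193), np.int32(16), np.int32(18), np.int32(160)))]
orange [((np.float64(251.81), np.float64(208.27)), (np.int32(248), np.int32(203), np.int32(8), np.int32(12), np.int32(70)))]
green [((np.float64(285.1), np.float64(314.63)), (np.int32(256), np.int32(292), np.int32(60), np.int32(46), np.int32(2133)))]
cap top at z.16 [0.52040451 0.0429772  0.16      ]
tab z.146 [0.52796273 0.02027947 0.146     ]
dish z.014 [ 0.55058252 -0.27367346  0.014     ] [ 0.47888103 -0.25597087  0.014     ] [ 0.62659495 -0.29244038  0.014     ]
```

View pics/a.png

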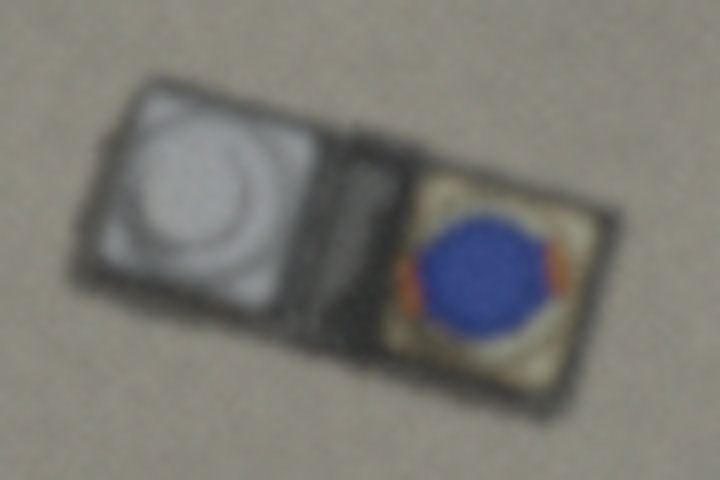

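View pics/b.png

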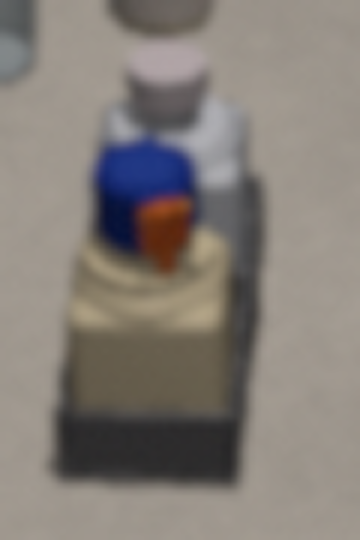

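The top crop shows the cap centre near pixel (265.4, 249.3). The orange tabs lie about 8° from the image's horizontal, and the holder is tilted about 16° the other way. The side crop shows one tab facing the -y side at about (252, 208). One more pass will refine the yaw and check the side view against the cap model.

```bash
python3 - <<'E'
from h import *
T=cv2.imread("pics/top0.png");S=cv2.imread("pics/side0.png")
U=cv2.resize(T[215:275,205:295],None,fx=8,fy=8,interpolation=cv2.INTER_CUBIC)
h=cv2.cvtColor(U,cv2.COLOR_BGR2HSV)
to=lambda c:((c[0]-3.5)/8+205,(c[1]-3.5)/8+215)
o,_=blobs(h,(0,90,60),(16,255,255),(380,200,600,340))
o=[q for q in o if q[1][4]>100];P=[]
for c,s in o: p=ray("top",*to(c),.15);P.append(p);print("tab",c,s,p)
b,k=blobs(h,(105,110,50),(130,255,255),(380,180,600,360))
for c,s in b: print("blue",c,s,ray("top",*to(c),.16))
d=P[0]-P[1];print("tab axis deg",np.degrees(np.arctan2(d[1],d[0]))%180,np.linalg.norm(d))
# side-view fit: silhouette of blue+orange vs model cylinder r24.5, z .117-.160
hs=cv2.cvtColor(S,cv2.COLOR_BGR2HSV)
b,mb=blobs(hs,(105,110,40),(130,255,255),(225,185,280,255));o,mo=blobs(hs,(0,120,60),(16,255,255),(225,185,280,225))
print("side blue",b,"or",o)
a=np.linspace(0,2*np.pi,60)
def box(x,y):
    q=np.array([proj("side",[x+.0245*np.cos(t),y+.0245*np.sin(t),z]) for t in a for z in(.119,.1605)]);return q.min(0),q.max(0)
for xy in((.526,.0575),(.526,.0535),(.522,.0575)): print(xy,box(*xy))
for s in(1,-1):
  t=np.radians(97.8);print("tab model",s,proj("side",[.526+s*.0315*np.cos(t),.0575+s*.0315*np.sin(t),.143]))
E
```

```text
tab (np.float64(559.34), np.float64(269.72)) (np.int32(551), np.int32(246), np.int32(19), np.int32(45), np.int32(581)) [0.52882814 0.02713652 0.15      ]
tab (np.float64(404.75), np.float64(287.12)) (np.int32(395), np.int32(256), np.int32(22), np.int32(62), np.int32(935)) [0.52208893 0.08814414 0.15      ]
blue (np.float64(481.6), np.float64(277.13)) (np.int32(422), np.int32(221), np.int32(119), np.int32(113), np.int32(10202)) [0.52571011 0.05740679 0.16      ]
tab axis deg 96.30362175562996 0.06137871028045667
side blue [((np.float64(247.42), np.float64(200.01)), (np.int32(241), np.int32(193), np.int32(16), np.int32(18), np.int32(163)))] or [((np.float64(251.84), np.float64(208.29)), (np.int32(248), np.int32(203), np.int32(9), np.int32(13), np.int32(75)))]
(0.526, 0.0575) (array([239.82757881, 192.1424176 ]), array([257.42088635, 213.68801583]))
(0.526, 0.0535) (array([240.07668052, 192.88860399]), array([257.70192806, 214.48650474]))
(0.522, 0.0575) (array([238.44700025, 192.33109916]), array([256.07188194, 213.88879093]))
tab model 1 [245.18065191 196.22605002]
tab model -1 [252.23512726 207.82145027]
```

Emit:
play_rows(
  increments=[
    {"slide": [-16,-11,0],"angular": [0,0,0],"claw": 1},
    {"slide": [-32,-22.5,0],"angular": [0,0,0],"claw": 1},
    {"slide": [-32,-22.5,0],"angular": [0,0,0],"claw": 1},
    {"slide": [-32,-22.5,0],"angular": [0,0,0],"claw": 1},
    {"slide": [-32,-22.5,0],"angular": [0,0,0],"claw": 1},
    {"slide": [-32,-22.5,0],"angular": [0,0,0],"claw": 1},
    {"slide": [-32,-22.5,0],"angular": [0,0,0],"claw": 1},
    {"slide": [-32,-22.5,0],"angular": [0,0,0],"claw": 1},
  ],
  squeeze=24,
)

```text
time: 0.9
ee_pos: [0.3426, 0.2914, 0.2502]
tcp_rot: [-180.0, 0.0, 162.8]
wrist_force: [0.7, 1.1, 1.1]
opening: 0.0855
grasp_force: 0.0
```

```bash
python3 - <<'E'
from h import *
o=bot.get_obs();print(o['q'].round(2),o['ee_pos'],o['tcp_rot'])
E
```

```text
[ 4.038e+01 -8.660e+00 -3.210e+00  9.545e+01 -1.000e-02  5.757e+01] [0.34264    0.29137046 0.25023733] [-1.79998186e+02  1.27375763e-02  1.62814978e+02]
```

Emit:
play_rows(
  increments=[
    {"slide": [-33,-23,0],"angular": [0,0,0],"claw": 1},
    {"slide": [-33,-23,0],"angular": [0,0,0],"claw": 1},
    {"slide": [-33,-23,0],"angular": [0,0,0],"claw": 1},
    {"slide": [-33,-23,0],"angular": [0,0,0],"claw": 1},
    {"slide": [-33,-23,0],"angular": [0,0,0],"claw": 1},
    {"slide": [-33,-23,0],"angular": [0,0,0],"claw": 1},
    {"slide": [-29,-20,0],"angular": [0,0,0],"claw": 1},
    {"slide": [-17.3,-11.3,0],"angular": [0,0,0],"claw": 1},
  ],
)

```text
time: 1.7
ee_pos: [0.526, 0.0567, 0.2499]
tcp_rot: [-180.0, -0.0, 162.7]
wrist_force: [-0.6, 1.1, 0.6]
opening: 0.085
grasp_force: 0.0
```

Emit:
play_rows(
  increments=[
    {"slide": [0,0,5],"angular": [0,0,-5],"claw": 1},
    {"slide": [0,0,10],"angular": [0,0,-5],"claw": 1},
    {"slide": [0,0,10],"angular": [0,0,-5],"claw": 1},
    {"slide": [0,0,10],"angular": [0,0,-5],"claw": 1},
    {"slide": [0,0,5],"angular": [0,0,-4.2],"claw": 1},
    {"slide": [0,0,0],"angular": [0,0,0],"claw": 1},
  ],
)

```text
time: 2.3
ee_pos: [0.5246, 0.0589, 0.2094]
tcp_rot: [-180.0, -0.1, -172.9]
wrist_force: [0.3, -0.1, 0.1]
opening: 0.0852
grasp_force: 0.0
```

```bash
python3 - <<'E'
from h import *
o=bot.get_obs();print(o['q'].round(2),o['ee_pos'],o['tcp_rot'],o['wrist_force'])
S=bot.camera("side")[...,::-1];T=bot.camera("top")[...,::-1]
a=cv2.resize(S[140:240,200:300],(500,500),interpolation=cv2.INTER_CUBIC)
cv2.imwrite("pics/c.png",a)
print(proj("side",o['ee_pos']))
E
```

```text
[ 6.41e+00  1.37e+00  1.77e+00  9.05e+01 -1.00e-02 -6.50e-01] [0.5246171  0.05890014 0.20937364] [-1.79992076e+02 -9.81474655e-02 -1.72943380e+02] [ 0.30931454 -0.13977133  0.10649993]
[247.1236888  182.29263551]
```

View pics/c.png

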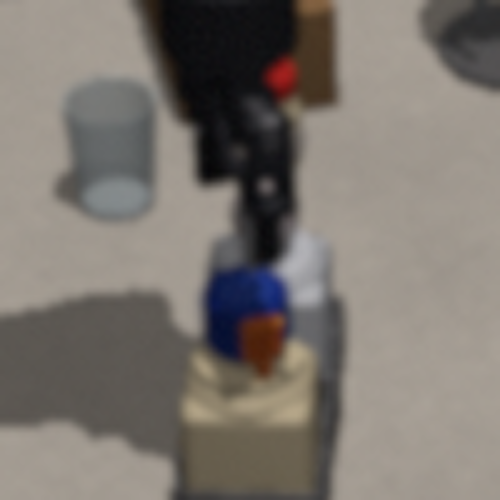

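The side crop shows the gripper above the cap, with fingers to either side along the tab axis and the tab face at crop (263,343). I'll descend with a small correction.

Emit:
play_rows(
  increments=[
    {"slide": [-1.2,-1.5,5],"angular": [0,0,0],"claw": 1},
    {"slide": [0,0,12],"angular": [0,0,0],"claw": 1},
    {"slide": [0,0,12],"angular": [0,0,0],"claw": 1},
    {"slide": [0,0,12],"angular": [0,0,0],"claw": 1},
    {"slide": [0,0,12],"angular": [0,0,0],"claw": 1},
    {"slide": [0,0,6],"angular": [0,0,0],"claw": 1},
    {"slide": [0,0,4.5],"angular": [0,0,0],"claw": 1},
    {"slide": [0,0,0],"angular": [0,0,0],"claw": 1},
  ],
)

```text
time: 3.2
ee_pos: [0.5265, 0.0584, 0.1462]
tcp_rot: [-180.0, -0.0, -173.0]
wrist_force: [-0.2, -0.5, 0.0]
opening: 0.0855
grasp_force: 0.0
```

```bash
python3 - <<'E'
from h import *
o=bot.get_obs();print(o['ee_pos'],o['tcp_rot'],o['wrist_force'],o['torque'])
E
```

```text
[0.52653801 0.0583609  0.14623932] [-1.79999752e+02 -3.96652908e-02 -1.72976691e+02] [-0.15247723 -0.54230077  0.0104194 ] [ 0.02938915 -0.04602506 -0.01716334]
```

Emit:
play_rows(
  increments=[
    {"slide": [0,-0.5,1],"angular": [0,0,0],"claw": 0.55},
    {"slide": [0,0,0],"angular": [0,0,0],"claw": 0.5},
    {"slide": [0,0,0],"angular": [0,0,0],"claw": 0.45},
    {"slide": [0,0,0],"angular": [0,0,0],"claw": 0.4},
    {"slide": [0,0,0],"angular": [0,0,0],"claw": 0.38},
    {"slide": [0,0,0],"angular": [0,0,0],"claw": 0.38},
  ],
)

```text
time: 3.8
ee_pos: [0.5271, 0.0577, 0.1467]
tcp_rot: [-180.0, 0.1, -173.0]
wrist_force: [-0.7, -2.4, 5.8]
opening: 0.0592
grasp_force: 6.2
```

Emit:
play_rows(
  increments=[
    {"slide": [0,-0.4,0],"angular": [0,0,0],"claw": 0.3},
    {"slide": [0,0,-0.3],"angular": [0,0,0],"claw": 0.2},
    {"slide": [0,0,-0.3],"angular": [0,0,0],"claw": 0},
    {"slide": [0,0,0],"angular": [0,0,0],"claw": 0},
    {"slide": [0,0,0],"angular": [0,0,0],"claw": 0},
    {"slide": [0,0,0],"angular": [0,0,0],"claw": 0},
  ],
)

```text
time: 4.4
ee_pos: [0.5272, 0.0572, 0.1476]
tcp_rot: [-180.0, 0.1, -173.0]
wrist_force: [-1.4, -3.0, 7.4]
opening: 0.0507
grasp_force: 25.2
```

```bash
python3 - <<'E'
from h import *
o=bot.get_obs();print(o['ee_pos'],o['tcp_rot'],o['wrist_force'],o['torque'],o['opening'],o['grasp_force'])
E
```

```text
[0.52720688 0.05715907 0.1475631 ] [-1.79958642e+02  9.42731561e-02 -1.72991228e+02] [-1.3831886  -2.97882685  7.38852311] [-0.66113639  0.29735641  0.03487604] 0.05074678437173042 25.156057476997375
```

Emit:
play_rows(
  increments=[
    {"slide": [0,-0.3,-0.5],"angular": [0,0,-1.5],"claw": 0},
    {"slide": [0,0,0],"angular": [0,0,-2],"claw": 0},
    {"slide": [0,0,0],"angular": [0,0,-2],"claw": 0},
    {"slide": [0,0,0],"angular": [0,0,-2],"claw": 0},
    {"slide": [0,0,0],"angular": [0,0,-1.5],"claw": 0},
    {"slide": [0,0,0],"angular": [0,0,0],"claw": 0},
  ],
)

```text
time: 5.0
ee_pos: [0.5274, 0.0574, 0.1481]
tcp_rot: [180.0, 0.1, -163.9]
wrist_force: [0.1, 0.0, 6.5]
opening: 0.0504
grasp_force: 24.9
```

```bash
cat > s.py <<'E'
from h import *
o=bot.get_obs();print(o['time'],o['ee_pos'].round(4),o['tcp_rot'].round(2),"F",o['wrist_force'].round(1),"M",o['torque'].round(3),o['opening'].round(4),round(float(o['grasp_force']),1),o['q'].round(1)[5])
E
python3 s.py
```

```text
Traceback (most recent call last):
  File "s.py", line 2, in <module>
    o=bot.get_obs();print(o['time'],o['ee_pos'].round(4),o['tcp_rot'].round(2),"F",o['wrist_force'].round(1),"M",o['torque'].round(3),o['opening'].round(4),round(float(o['grasp_force']),1),o['q'].round(1)[5])
                                                                                                                                      ^^^^^^^^^^^^^^^^^^
AttributeError: 'float' object has no attribute 'round'
```

Emit:
play_rows(
  increments=[
    {"slide": [0,0,0],"angular": [0,0,-2],"claw": 0},
    {"slide": [0,0,0],"angular": [0,0,-3],"claw": 0},
    {"slide": [0,0,0],"angular": [0,0,-3],"claw": 0},
    {"slide": [0,0,0],"angular": [0,0,-3],"claw": 0},
    {"slide": [0,0,0],"angular": [0,0,-3],"claw": 0},
    {"slide": [0,0,0],"angular": [0,0,-1],"claw": 0},
    {"slide": [0,0,0],"angular": [0,0,0],"claw": 0},
  ],
)

```text
time: 5.7
ee_pos: [0.5275, 0.0575, 0.1481]
tcp_rot: [-180.0, 0.1, -148.9]
wrist_force: [0.2, 0.3, 6.8]
opening: 0.051
grasp_force: 24.8
```

```bash
sed -i "s/o\['opening'\].round(4)/round(float(o['opening']),4)/" s.py; python3 s.py
```

```text
5.7 [0.5275 0.0575 0.1481] [-1.7997e+02  1.3000e-01 -1.4893e+02] F [0.2 0.3 6.8] M [ 0.02   0.034 -0.08 ] 0.051 24.8 -24.9
```

Emit:
play_rows(
  increments=[
    {"slide": [0,0,0],"angular": [0,0,-2],"claw": 0},
    {"slide": [0,0,0],"angular": [0,0,-3],"claw": 0},
    {"slide": [0,0,0],"angular": [0,0,-3],"claw": 0},
    {"slide": [0,0,0],"angular": [0,0,-3],"claw": 0},
    {"slide": [0,0,0],"angular": [0,0,-3],"claw": 0},
    {"slide": [0,0,0],"angular": [0,0,-2],"claw": 0},
    {"slide": [0,0,0],"angular": [0,0,0],"claw": 0},
  ],
)

```text
time: 6.4
ee_pos: [0.5274, 0.0574, 0.1481]
tcp_rot: [-179.9, 0.1, -132.9]
wrist_force: [0.5, 1.2, 6.2]
opening: 0.0511
grasp_force: 24.9
```

```bash
python3 s.py
```

```text
6.4 [0.5274 0.0574 0.1481] [-1.7994e+02  1.1000e-01 -1.3290e+02] F [0.5 1.2 6.2] M [0.02  0.103 0.002] 0.0511 24.9 -40.9
```

Emit:
play_rows(
  increments=[
    {"slide": [0,0,0],"angular": [0,0,-1],"claw": 0},
    {"slide": [0,0,0],"angular": [0,0,-1],"claw": 0},
    {"slide": [0,0,0],"angular": [0,0,-1],"claw": 0},
    {"slide": [0,0,0],"angular": [0,0,0],"claw": 0},
  ],
)

```text
time: 6.8
ee_pos: [0.5275, 0.0575, 0.1481]
tcp_rot: [-179.9, 0.1, -129.9]
wrist_force: [-0.2, 0.3, 6.8]
opening: 0.0511
grasp_force: 24.8
```

```bash
python3 s.py; python3 - <<'E'
from h import *
S=bot.camera("side")[...,::-1]
cv2.imwrite("pics/d.png",cv2.resize(S[160:240,210:290],(560,560),interpolation=cv2.INTER_CUBIC))
E
```

```text
6.8 [0.5275 0.0575 0.1481] [-1.7993e+02  1.1000e-01 -1.2994e+02] F [-0.2  0.3  6.8] M [ 0.09   0.008 -0.071] 0.0511 24.8 -43.9
```

View pics/d.png

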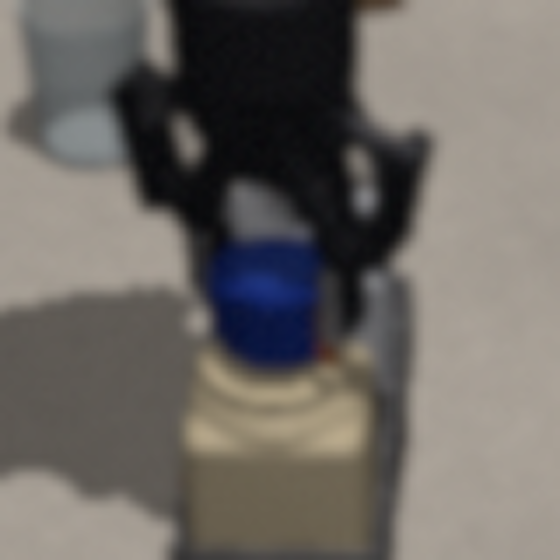

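The orange tab has moved round with the finger, to crop (325,352), so the cap is turning with the gripper. I'll continue in small steps.

Emit:
play_rows(
  increments=[
    {"slide": [0,0,0],"angular": [0,0,-1],"claw": 0},
    {"slide": [0,0,0],"angular": [0,0,-1],"claw": 0},
    {"slide": [0,0,0],"angular": [0,0,-1],"claw": 0},
    {"slide": [0,0,0],"angular": [0,0,0],"claw": 0},
  ],
)

```text
time: 7.25
ee_pos: [0.5274, 0.0574, 0.1481]
tcp_rot: [-179.9, 0.1, -126.9]
wrist_force: [-0.1, 0.5, 7.1]
opening: 0.0505
grasp_force: 24.8
```

```bash
python3 s.py
```

```text
7.25 [0.5274 0.0574 0.1481] [-1.7993e+02  1.1000e-01 -1.2694e+02] F [-0.1  0.5  7.1] M [ 0.071  0.062 -0.063] 0.0505 24.8 -46.9
```

Emit:
play_rows(
  increments=[
    {"slide": [0,0,0],"angular": [0,0,-1],"claw": 0},
    {"slide": [0,0,0],"angular": [0,0,-1],"claw": 0},
    {"slide": [0,0,0],"angular": [0,0,-1],"claw": 0},
    {"slide": [0,0,0],"angular": [0,0,0],"claw": 0},
  ],
)

```text
time: 7.65
ee_pos: [0.5275, 0.0574, 0.1481]
tcp_rot: [-179.9, 0.1, -123.9]
wrist_force: [-0.5, 0.0, 6.8]
opening: 0.051
grasp_force: 24.8
```

```bash
python3 s.py
```

```text
7.65 [0.5275 0.0574 0.1481] [-1.7992e+02  1.0000e-01 -1.2394e+02] F [-0.5  0.   6.8] M [ 0.023  0.074 -0.031] 0.051 24.8 -49.9
```

Emit:
play_rows(
  increments=[
    {"slide": [0,0,0],"angular": [0,0,-1],"claw": 0},
    {"slide": [0,0,0],"angular": [0,0,-1],"claw": 0},
    {"slide": [0,0,0],"angular": [0,0,-1],"claw": 0},
    {"slide": [0,0,0],"angular": [0,0,0],"claw": 0},
  ],
)

```text
time: 8.05
ee_pos: [0.5275, 0.0574, 0.1481]
tcp_rot: [-179.9, 0.1, -120.9]
wrist_force: [0.0, -0.2, 6.3]
opening: 0.0507
grasp_force: 24.8
```

```bash
python3 s.py
```

```text
8.05 [0.5275 0.0574 0.1481] [-1.7992e+02  1.0000e-01 -1.2094e+02] F [ 0.  -0.2  6.3] M [ 0.061  0.098 -0.059] 0.0507 24.8 -52.9
```

Emit:
play_rows(
  increments=[
    {"slide": [0,0,0],"angular": [0,0,-1],"claw": 0},
    {"slide": [0,0,0],"angular": [0,0,-1],"claw": 0},
    {"slide": [0,0,0],"angular": [0,0,-1],"claw": 0},
    {"slide": [0,0,0],"angular": [0,0,0],"claw": 0},
  ],
)

```text
time: 8.45
ee_pos: [0.5274, 0.0574, 0.1481]
tcp_rot: [-179.9, 0.1, -117.9]
wrist_force: [-0.1, 1.3, 6.2]
opening: 0.051
grasp_force: 24.8
```

```bash
python3 s.py
```

```text
8.45 [0.5274 0.0574 0.1481] [-1.7991e+02  9.0000e-02 -1.1794e+02] F [-0.1  1.3  6.2] M [ 0.002  0.075 -0.141] 0.051 24.8 -55.9
```

Emit:
play_rows(
  increments=[
    {"slide": [0,0,0],"angular": [0,0,-1],"claw": 0},
    {"slide": [0,0,0],"angular": [0,0,0],"claw": 0},
  ],
)

```text
time: 8.65
ee_pos: [0.5274, 0.0574, 0.1481]
tcp_rot: [-179.9, 0.1, -116.9]
wrist_force: [0.1, -0.2, 7.4]
opening: 0.051
grasp_force: 24.8
```

```bash
python3 s.py
```

```text
8.65 [0.5274 0.0574 0.1481] [-1.7991e+02  9.0000e-02 -1.1695e+02] F [ 0.1 -0.2  7.4] M [ 0.018  0.127 -0.116] 0.051 24.8 -56.9
```

Emit:
play_rows(
  increments=[
    {"slide": [0,0,0],"angular": [0,0,-1],"claw": 0},
    {"slide": [0,0,0],"angular": [0,0,-1],"claw": 0},
    {"slide": [0,0,0],"angular": [0,0,0],"claw": 0},
  ],
)

```text
time: 8.95
ee_pos: [0.5271, 0.0574, 0.148]
tcp_rot: [-179.9, 0.1, -114.9]
wrist_force: [-1.8, 0.6, 7.2]
opening: 0.0508
grasp_force: 24.9
```

```bash
python3 s.py
```

```text
8.95 [0.5271 0.0574 0.148 ] [-1.7994e+02  6.0000e-02 -1.1495e+02] F [-1.8  0.6  7.2] M [-0.082  0.438 -0.135] 0.0508 24.9 -58.9
```

Emit:
play_rows(
  increments=[
    {"slide": [0,0,0],"angular": [0,0,-1],"claw": 0},
    {"slide": [0,0,0],"angular": [0,0,0],"claw": 0},
  ],
)

```text
time: 9.15
ee_pos: [0.5271, 0.0573, 0.148]
tcp_rot: [-179.9, 0.1, -114.0]
wrist_force: [-1.8, 0.2, 7.1]
opening: 0.0506
grasp_force: 24.9
```

```bash
python3 s.py
```

```text
9.15 [0.5271 0.0573 0.148 ] [-1.7994e+02  6.0000e-02 -1.1396e+02] F [-1.8  0.2  7.1] M [-0.108  0.477 -0.229] 0.0506 24.9 -59.8
```

Emit:
play_rows(
  increments=[
    {"slide": [0,0,-0.5],"angular": [0,0,0],"claw": 0},
    {"slide": [0,0,-0.5],"angular": [0,0,0],"claw": 0},
    {"slide": [0,0,0],"angular": [0,0,0],"claw": 0},
  ],
)

```text
time: 9.45
ee_pos: [0.527, 0.0573, 0.1482]
tcp_rot: [-180.0, 0.0, -114.0]
wrist_force: [-0.9, -0.2, 3.9]
opening: 0.0508
grasp_force: 25.2
```

```bash
python3 s.py
```

```text
9.45 [0.527  0.0573 0.1482] [-1.7998e+02  3.0000e-02 -1.1398e+02] F [-0.9 -0.2  3.9] M [ 0.094  0.184 -0.197] 0.0508 25.2 -59.8
```

Emit:
play_rows(
  increments=[
    {"slide": [0,0,-0.5],"angular": [0,0,0],"claw": 0},
    {"slide": [0,0,-0.5],"angular": [0,0,0],"claw": 0},
    {"slide": [0,0,0],"angular": [0,0,0],"claw": 0},
  ],
)

```text
time: 9.75
ee_pos: [0.5269, 0.0572, 0.1488]
tcp_rot: [180.0, 0.0, -114.0]
wrist_force: [0.2, 1.4, 1.6]
opening: 0.0506
grasp_force: 25.1
```

```bash
python3 s.py
```

```text
9.75 [0.5269 0.0572 0.1488] [ 1.7999e+02  1.0000e-02 -1.1397e+02] F [0.2 1.4 1.6] M [ 0.194 -0.086 -0.191] 0.0506 25.1 -59.8
```

Emit:
play_rows(
  increments=[
    {"slide": [0,0,-0.5],"angular": [0,0,0],"claw": 0},
    {"slide": [0,0,-0.5],"angular": [0,0,0],"claw": 0},
    {"slide": [0,0,0],"angular": [0,0,0],"claw": 0},
  ],
)

```text
time: 10.05
ee_pos: [0.5269, 0.0572, 0.1498]
tcp_rot: [180.0, 0.0, -114.0]
wrist_force: [1.0, 1.1, 0.6]
opening: 0.0507
grasp_force: 25.3
```

```bash
python3 s.py
```

```text
10.05 [0.5269 0.0572 0.1498] [ 179.99    0.   -113.97] F [1.  1.1 0.6] M [ 0.213 -0.175 -0.077] 0.0507 25.3 -59.8
```

Emit:
play_rows(
  increments=[
    {"slide": [0,0,-1],"angular": [0,0,0],"claw": 0},
    {"slide": [0,0,-1],"angular": [0,0,0],"claw": 0},
    {"slide": [0,0,0],"angular": [0,0,0],"claw": 0},
  ],
)

```text
time: 10.35
ee_pos: [0.5267, 0.0572, 0.1518]
tcp_rot: [180.0, -0.0, -114.0]
wrist_force: [0.5, 0.9, -1.0]
opening: 0.0508
grasp_force: 26.0
```

```bash
python3 s.py
```

```text
10.35 [0.5267 0.0572 0.1518] [ 1.7998e+02 -1.0000e-02 -1.1398e+02] F [ 0.5  0.9 -1. ] M [ 0.176 -0.024 -0.093] 0.0508 26.0 -59.8
```

Emit:
play_rows(
  increments=[
    {"slide": [0,0,-1],"angular": [0,0,0],"claw": 0},
    {"slide": [0,0,-2],"angular": [0,0,0],"claw": 0},
    {"slide": [0,0,-2],"angular": [0,0,0],"claw": 0},
    {"slide": [0,0,0],"angular": [0,0,0],"claw": 0},
  ],
)

```text
time: 10.75
ee_pos: [0.527, 0.0571, 0.1574]
tcp_rot: [-180.0, 0.0, -114.0]
wrist_force: [-0.6, 0.2, -1.3]
opening: 0.0506
grasp_force: 26.3
```

```bash
python3 s.py
```

```text
10.75 [0.527  0.0571 0.1574] [-1.7998e+02  1.0000e-02 -1.1397e+02] F [-0.6  0.2 -1.3] M [0.063 0.036 0.011] 0.0506 26.3 -59.8
```

Emit:
play_rows(
  increments=[
    {"slide": [0,0,-4],"angular": [0,0,0],"claw": 0},
    {"slide": [0,0,-8],"angular": [0,0,0],"claw": 0},
    {"slide": [0,0,-14],"angular": [0,0,0],"claw": 0},
    {"slide": [0,0,-16],"angular": [0,0,0],"claw": 0},
    {"slide": [0,0,-16],"angular": [0,0,0],"claw": 0},
    {"slide": [0,0,-14],"angular": [0,0,0],"claw": 0},
    {"slide": [0,0,-8],"angular": [0,0,0],"claw": 0},
    {"slide": [0,0,0],"angular": [0,0,0],"claw": 0},
  ],
)

```text
time: 11.55
ee_pos: [0.5274, 0.0572, 0.2387]
tcp_rot: [-179.9, 0.1, -114.0]
wrist_force: [0.1, 0.8, -0.9]
opening: 0.0507
grasp_force: 26.2
```

```bash
python3 s.py;  python3 - <<'E'
from h import *
S=bot.camera("side")[...,::-1]
cv2.imwrite("pics/e.png",cv2.resize(S[130:340,200:340],(500,750)[:1]+(590,),interpolation=cv2.INTER_CUBIC))
# tool displacement to dish centre
o=bot.get_obs();y=np.radians(o['tcp_rot'][2]);d=np.array([.5515,-.268])-o['ee_pos'][:2]
print("tool dx,dy mm",1000*d@[np.cos(y),np.sin(y)],1000*d@[np.sin(y),-np.cos(y)])
E
```

```text
11.55 [0.5274 0.0572 0.2387] [-1.7987e+02  7.0000e-02 -1.1398e+02] F [ 0.1  0.8 -0.9] M [-0.031 -0.068 -0.023] 0.0507 26.2 -59.8
tool dx,dy mm 287.21364574774867 -154.3826780369365
```

View pics/e.png

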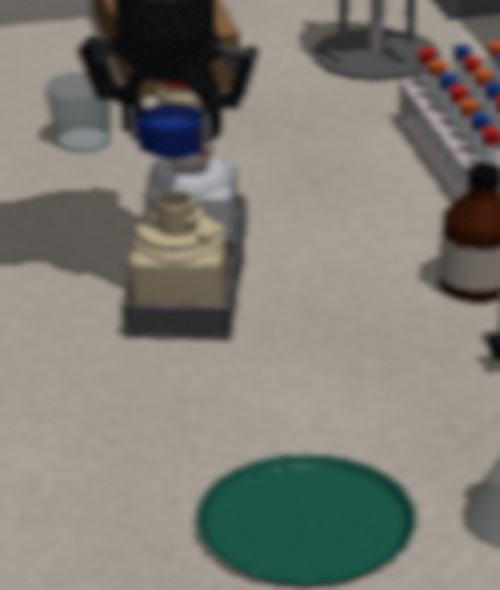

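The cap is in the fingers at about crop (170,130), and the bottle is still standing in its well with the bare neck at (177,210). Next I move to the dish.

Emit:
play_rows(
  increments=[
    {"slide": [13.2,-7.1,0],"angular": [0,0,0],"claw": 0},
    {"slide": [26.4,-14.2,0],"angular": [0,0,0],"claw": 0},
    {"slide": [35.2,-18.9,0],"angular": [0,0,0],"claw": 0},
    {"slide": [39.6,-21.3,0],"angular": [0,0,0],"claw": 0},
    {"slide": [39.6,-21.3,0],"angular": [0,0,0],"claw": 0},
    {"slide": [39.6,-21.3,0],"angular": [0,0,0],"claw": 0},
    {"slide": [35.2,-18.9,0],"angular": [0,0,0],"claw": 0},
    {"slide": [26.4,-14.2,0],"angular": [0,0,0],"claw": 0},
  ],
)

```text
time: 12.4
ee_pos: [0.5476, -0.235, 0.2358]
tcp_rot: [179.9, -0.0, -114.1]
wrist_force: [1.4, 0.9, -0.2]
opening: 0.0505
grasp_force: 26.2
```

Emit:
play_rows(
  increments=[
    {"slide": [20,-11,0],"angular": [0,0,0],"claw": 0},
    {"slide": [12,-6.2,5],"angular": [0,0,0],"claw": 0},
    {"slide": [0,0,20],"angular": [0,0,0],"claw": 0},
    {"slide": [0,0,30],"angular": [0,0,0],"claw": 0},
    {"slide": [0,0,30],"angular": [0,0,0],"claw": 0},
    {"slide": [0,0,25],"angular": [0,0,0],"claw": 0},
    {"slide": [0,0,10],"angular": [0,0,0],"claw": 0},
    {"slide": [0,0,0],"angular": [0,0,0],"claw": 0},
  ],
)

```text
time: 13.2
ee_pos: [0.5503, -0.2675, 0.1151]
tcp_rot: [179.8, 0.0, -114.0]
wrist_force: [-0.1, -0.6, -0.5]
opening: 0.0508
grasp_force: 26.3
```

```bash
python3 s.py;  python3 - <<'E'
from h import *
S=bot.camera("side")[...,::-1]
cv2.imwrite("pics/f.png",cv2.resize(S[200:350,220:380],(640,600),interpolation=cv2.INTER_CUBIC))
E
```

```text
13.2 [ 0.5503 -0.2675  0.1151] [ 1.7982e+02  1.0000e-02 -1.1396e+02] F [-0.1 -0.6 -0.5] M [-0.039 -0.006 -0.03 ] 0.0508 26.3 -92.0
```

View pics/f.png

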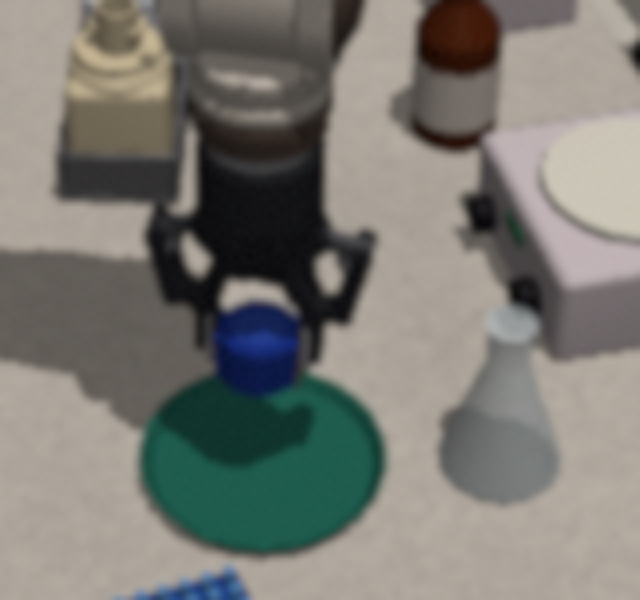

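The cap hangs level above the dish, at about crop (258,350), and the shadow falls in the dish. I'll descend.

Emit:
play_rows(
  increments=[
    {"slide": [0,0,8],"angular": [0,0,0],"claw": 0},
    {"slide": [0,0,14],"angular": [0,0,0],"claw": 0},
    {"slide": [0,0,16],"angular": [0,0,0],"claw": 0},
    {"slide": [0,0,14],"angular": [0,0,0],"claw": 0},
    {"slide": [0,0,10],"angular": [0,0,0],"claw": 0},
    {"slide": [0,0,6],"angular": [0,0,0],"claw": 0},
    {"slide": [0,0,3],"angular": [0,0,0],"claw": 0},
    {"slide": [0,0,0],"angular": [0,0,0],"claw": 0},
  ],
)

```text
time: 14.05
ee_pos: [0.5512, -0.268, 0.0458]
tcp_rot: [180.0, -0.0, -114.0]
wrist_force: [0.2, 0.1, -0.7]
opening: 0.0505
grasp_force: 26.3
```

```bash
python3 s.py
```

```text
14.05 [ 0.5512 -0.268   0.0458] [ 179.99   -0.   -113.98] F [ 0.2  0.1 -0.7] M [-0.004 -0.049 -0.028] 0.0505 26.3 -92.0
```

Emit:
play_rows(
  increments=[
    {"slide": [0,0,2],"angular": [0,0,0],"claw": 0},
    {"slide": [0,0,2],"angular": [0,0,0],"claw": 0},
    {"slide": [0,0,2],"angular": [0,0,0],"claw": 0},
    {"slide": [0,0,1],"angular": [0,0,0],"claw": 0},
    {"slide": [0,0,1],"angular": [0,0,0],"claw": 0},
    {"slide": [0,0,0],"angular": [0,0,0],"claw": 0},
  ],
)

```text
time: 14.65
ee_pos: [0.5512, -0.268, 0.0377]
tcp_rot: [180.0, -0.0, -114.0]
wrist_force: [-0.4, 0.6, -0.6]
opening: 0.0504
grasp_force: 26.3
```

```bash
python3 s.py
```

```text
14.65 [ 0.5512 -0.268   0.0377] [ 179.99   -0.   -113.98] F [-0.4  0.6 -0.6] M [-0.007  0.007  0.012] 0.0504 26.3 -92.0
```

Emit:
play_rows(
  increments=[
    {"slide": [0,0,1],"angular": [0,0,0],"claw": 0},
    {"slide": [0,0,0.7],"angular": [0,0,0],"claw": 0},
    {"slide": [0,0,0],"angular": [0,0,0],"claw": 0},
  ],
)

```text
time: 14.95
ee_pos: [0.5514, -0.268, 0.0369]
tcp_rot: [-180.0, -0.0, -114.0]
wrist_force: [-2.3, 0.7, 4.0]
opening: 0.0506
grasp_force: 26.7
```

```bash
python3 s.py
```

```text
14.95 [ 0.5514 -0.268   0.0369] [-179.96   -0.   -113.98] F [-2.3  0.7  4. ] M [ 0.157  0.39  -0.023] 0.0506 26.7 -91.9
```

Emit:
play_rows(
  increments=[
    {"slide": [0,0,0.5],"angular": [0,0,0],"claw": 0.25},
    {"slide": [0,0,0.5],"angular": [0,0,0],"claw": 0.35},
    {"slide": [0,0,0.5],"angular": [0,0,0],"claw": 0.45},
    {"slide": [0,0,0],"angular": [0,0,0],"claw": 0.55},
    {"slide": [0,0,0],"angular": [0,0,0],"claw": 0.65},
    {"slide": [0,0,0],"angular": [0,0,0],"claw": 0.85},
    {"slide": [0,0,0],"angular": [0,0,0],"claw": 1},
    {"slide": [0,0,0],"angular": [0,0,0],"claw": 1},
  ],
)

```text
time: 15.75
ee_pos: [0.5513, -0.268, 0.0347]
tcp_rot: [-180.0, -0.0, -114.0]
wrist_force: [-0.1, -1.0, 0.2]
opening: 0.0854
grasp_force: 0.0
```

Emit:
play_rows(
  increments=[
    {"slide": [0,0,0],"angular": [0,0,0],"claw": 1},
    {"slide": [0,0,0],"angular": [0,0,0],"claw": 1},
  ],
)

```text
time: 15.95
ee_pos: [0.5512, -0.268, 0.0347]
tcp_rot: [180.0, -0.0, -114.0]
wrist_force: [-0.0, 0.3, 0.5]
opening: 0.0858
grasp_force: 0.0
```

```bash
python3 s.py
```

```text
15.95 [ 0.5512 -0.268   0.0347] [ 180.     -0.   -113.98] F [-0.   0.3  0.5] M [-0.013  0.024  0.022] 0.0858 0.0 -91.9
```

Released with no residual force. I'll retreat straight up.

Emit:
play_rows(
  increments=[
    {"slide": [0,0,-5],"angular": [0,0,0],"claw": 1},
    {"slide": [0,0,-12],"angular": [0,0,0],"claw": 1},
    {"slide": [0,0,-20],"angular": [0,0,0],"claw": 1},
    {"slide": [0,0,-35],"angular": [0,0,0],"claw": 1},
    {"slide": [0,0,-35],"angular": [0,0,0],"claw": 1},
    {"slide": [0,0,-35],"angular": [0,0,0],"claw": 1},
    {"slide": [0,0,-20],"angular": [0,0,0],"claw": 1},
    {"slide": [0,0,0],"angular": [0,0,0],"claw": 1},
  ],
)

```text
time: 16.75
ee_pos: [0.5524, -0.2685, 0.2016]
tcp_rot: [-179.6, -0.0, -114.0]
wrist_force: [0.4, -0.6, -0.2]
opening: 0.0852
grasp_force: 0.0
```

```bash
python3 s.py;  python3 - <<'E'
from h import *
S=bot.camera("side")[...,::-1]
cv2.imwrite("pics/g.png",cv2.resize(S[160:350,210:380],(680,600)[:1]+(600,),interpolation=cv2.INTER_CUBIC))
E
```

```text
16.75 [ 0.5524 -0.2685  0.2016] [-1.7962e+02 -1.0000e-02 -1.1397e+02] F [ 0.4 -0.6 -0.2] M [-0.018 -0.014 -0.015] 0.0852 0.0 -92.0
```

View pics/g.png

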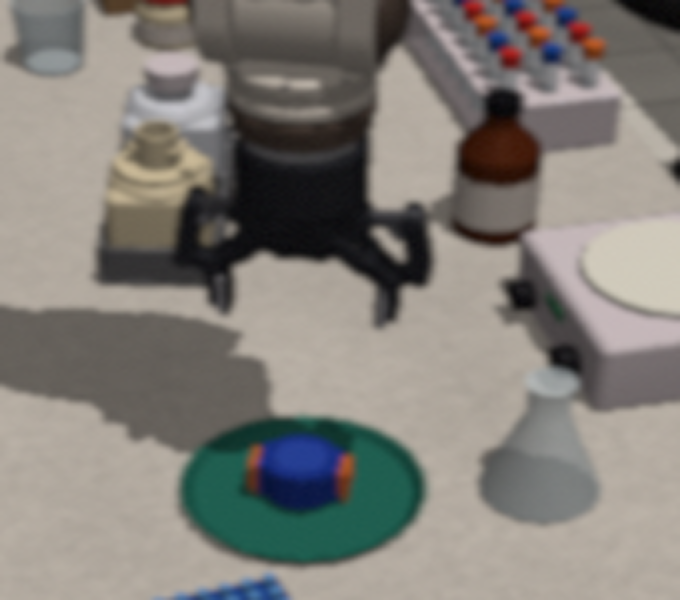

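The cap lies flat near the middle of the dish at crop (302,472), the bottle is upright in the holder, and the gripper is well clear.

```bash
python3 -c "
from workcell import bot
print(bot.job_done())"
```

```text
the job is handed in; nothing more can be done
None
```

The cap is off the bottle and lies flat, open side down, near the middle of the green dish, with the bottle still standing in its holder. The job is handed in; no verdict came back.

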